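# Unlock and open the pressure rice cooker

## Task

Open the pressure rice cooker so that its inner pot can be filled: turn the lid handle anticlockwise from the red locked dot all the way to the green unlocked dot, then push down the silver release bar in front of the lid, so that the lid springs free and swings fully open. Leave the rice bowl, the measuring cup and the rice paddle where they are.

Things in the scene. Friction and masses are not known exactly. Their poses are not given: they have to be found in the camera images.
- cooker: greige rice cooker, 280 mm wide, 370 deep, 290 high over the lid handle; stands firm. Origin on the table under its middle; +x points to its rear, so its front (panel, release bar) looks along its -x, towards the robot within about 20 degrees; y to the left of someone before its front; z up. The flat lid top is 246 mm above the table; the lid reaches 140 mm before and 144 mm behind the origin
- handle_grip (a point): middle of the lid handle, on its turning axis (5 mm behind the cooker's origin, upright while the lid is shut), 277 mm above the table. A dark bar 124 mm long, 24 thick, 44 high: 251 to 295 mm above the table, over a disc of radius 52 mm on the flat lid, to be pinched across its thickness from above. The point turns with it: x lies along the bar, the -x end is the pointing end (white line on top)
- handle (a joint): turn of the lid handle on the lid, rad: 0 = locked (pointing end towards the release bar, at the red dot), grows anticlockwise seen from above; green dot at 1.2, stop at 1.25. About 0.2 N m of friction; stays where it is left. While it is below about 1.0 its lock ring stands in the way of the release bar's hook: the bar then gives only 1 to 2 mm and the lid stays shut
- release_top (a point): middle of the top of the release bar, a silver bar 34 mm deep (front to back) and 90 mm wide, in front of the lid; 208 mm above the table, 166 mm in front of the cooker's origin, 26 mm in front of the edge of the lid, which rises 37 mm above it
- release (a joint): rocking of the release bar, rad: 0 = up, 0.18 = fully down (its top centre 7 mm lower and 3 mm forward). Sprung: 3 N to start, 6 to 9 N fully down, pressed straight down in its middle; it comes back by itself. With the handle unlocked the lid is free from about 0.11 (5 mm down)
- lid (a joint): opening of the lid about its hinge at the cooker's rear, rad: 0 = shut, 1.45 = fully open (nearly upright). Once free, its spring lifts it by itself in about 3 to 4 s, slowly at first, with only 2 N at its front edge, so it waits below a hand that is in its way and goes on when the hand leaves
- lid_front (a point): middle of the front edge of the lid, half-way up the edge: 215 mm above the table when shut, 296 mm from the hinge; it swings up and backwards
- bowl_center (a point): centre of the loose rice bowl, blue ceramic, 116 mm across, 62 mm high, beside the cooker: not to be moved
- cup_center (a point): centre of the loose measuring cup, clear plastic, 72 mm across, 75 mm high, beside the cooker: not to be moved
- paddle_center (a point): centre of the loose white plastic rice paddle, 205 mm long, 68 mm wide, 8 mm thick, lying flat beside the cooker: not to be moved

How it is judged:
On the way, in this order (a step that is already met when the one before it is completed fails the run):
1. the lid handle is turned to unlocked (value of joint handle above 1 rad), for 0.2 s.
2. the release is pressed and the lid rises (value of joint lid above 0.25 rad), for 0.1 s.
At the end, for the whole second after the job is handed in: the lid stands open by more than 1.35 of its 1.45 rad, the handle still unlocked (over 1.0 rad), the release bar back up (under 0.03 rad), and bowl, cup and paddle within 30 mm of where they stood (value of joint lid above 1.35 rad and value of joint handle above 1 rad and value of joint release below 0.03 rad and distance of each of bowl_center, cup_center, paddle_center from where it was at the start of the episode below 0.03 m); the robot touches nothing.
It fails at once if the bowl, the cup or the paddle is pushed away by more than 30 mm (distance of any of bowl_center, cup_center, paddle_center from where it was at the start of the episode above 0.03 m).
It also fails if it takes over 48 s, if anything falls off the work surface, if the arm or the gripper's body presses on something with over 40 N, if the wrist force passes 120 N, or if a joint passes its speed limit or range.

## Robot

A 7-joint arm with a two-finger parallel gripper is mounted at the origin on the work surface. World frame = base frame: x ahead of the robot, y to its left, z up, the work surface at z = 0. Lengths are in m, angles in rad, forces in N, time in s.
With the tool pointing down it reaches from about 0.4 to 0.875 m from the base axis. Payload 6.5 kg.
Tool frame: the origin (TCP) lies midway between the tips of the shut fingers; the grasp point (between the pads) lies 19 mm behind it (arm.grip_depth is the distance from the TCP to the grasp point, in m); x points along the fingers, y is the direction in which the jaws open and shut, and the axes are right-handed (so a half turn about x gives the same grasp; the last joint's range is limited). The gripper opens to 88 mm and grips with 3 to 60 N. Pads are 18 mm wide; open, the fingers measure 123 mm over their backs; the gripper's body (75 mm by 187 mm) begins 45 mm behind the grasp point.
Start: joints at [-1.167, 0.536, -0.004, 1.538, 0.003, 1.067, -0.071], TCP at [0.294, 0.58, 0.212] pointing down, gripper open.
Joint ranges: [-2.7, 2.7], [-0.37, 2.16], [-1.27, 1.26], [0.24, 2.4], [-1.31, 4.45], [0.19, 1.91], [-2.76, 2.76]. Speed limits (rad/s): [2.39, 2.39, 3.14, 3.14, 3.14, 3.14, 3.14].

## Interface

Orientations are given as a unit quaternion [x, y, z, w].
In Python, from bench import arm, cams gives the robot as it stands. The module is installed in compiled form; this text tells all that it offers.
- The arm moves only by the tool step_arm, never from a script. Its argument "commands" is a list of rows, each a list of 3 entries, a list of its own where there are three numbers: the closure, from -1 (fully open) to 1 (shut), then the shift along the world's x, y, z in mm, then the turn, a rotation vector about the world's x, y, z in rad. A call has 1 to 12 rows; each row shifts and turns the pose as measured when the row begins; what a row does not reach is not made up. A row lasts 1/8 s, in which the tool goes at most 62.5 mm and 10.7 degrees, less where a joint would pass 70% of its speed; a pose out of reach is approached as far as the arm can. A call with a gripper value outside its range is refused whole. The fingers move at their own pace and stop on an object; "newtons" is the grip in N (left out, the last holds). Time passes only in rows, so rows that do not move let the fingers close. It gives the time, the measured TCP pose, the force and the opening at its end, in the units of the state.
- arm.get_state(): the state, without advancing time (a new reading comes with each control period).
- cams.capture(name): name is "scene" or "top" or "wrist"; returns a dict with "pixels" (400x640x3 uint8, red, green, blue), "mtx" (3x3 intrinsics, pixels), "origin" and "rotation" of the camera in the world. Camera axes: x right, y up, looking along -z (the intrinsics and any distortion apply to the point x, -y, -z); pixel columns grow to the right and rows downward; lengths in m; the calibration is good to about 2 mm. A picture is of the moment at which its call begins. There is no depth.
- arm.finish_job(): hands the job in, once; it reports no verdict.
Trained networks look in a picture, given as the dict that the camera call returned (one of the last four; its "shot" number tells which), for a name from the list of things; names that differ only in an ending like _2 or _b are one class to them, and where a whole thing is asked for, a point or a joint stands for the part that bears it (a point fixed in the world has none). Each returns a list of dicts, best first, with "confidence" (0 to 1); they miss things now and then, are a little off and sometimes report something else, mostly with a low value. They report only what shows in the picture. A call takes as long as a camera call.
- cams.recognise(name, picture): "xyz" ([x, y, z] in m, in the coordinates of the camera as it stood for that picture, good to about 4 mm: the middle of the surface that is visible of it).
- cams.regions_of(name, picture): "region" (400x640 bool, what is visible of it).
The state is a dict: "time": time; "qpos": joint angles; "qd": joint speeds; "effort": joint torques, N m; "tcp_pos": TCP position; "tcp_rot": TCP orientation; "contact_force": force on the tool from outside, world axes, zero at the start; "wrist_torque": the same for the moment, N m; "gripper_width": opening from 0.0 (shut) to 1.0 (fully open).
Only numpy, scipy, OpenCV 4.12 (cv2) and the standard library are available. Lean on these libraries where they do the work, as an engineer would, in place of code of your own. Each camera call takes 0.05 s, during which the arm holds its last target. There are 200 camera calls.

## Working session

There is one attempt and no reset: what is moved stays moved. The work goes in short steps, Python scripts to look and compute and a tool call to move; the robot and the scene stay as the last step left them, time stands still between calls to the robot, and variables do not carry over. Pictures are saved under pics/ and viewed, about 8 in all and at most 12, crops included, and the job is handed in when it is done.

Besides the shell and the picture viewer there is one more tool, called after "Emit:" in YAML: its name, and indented under it one key for each argument. step_arm: Moves the arm, as the interface text tells. Its arguments: {"type":"object","properties":{"commands":{"type":"array","items":{"type":"array"}},"newtons":{"type":"number"}},"required":["commands"]}

```bash
mkdir -p pics; cat > h.py <<'E'
import numpy as np, cv2
from bench import arm, cams
def world(p,c): return np.array(c["origin"])+np.array(c["rotation"])@np.array(p)
def save(c,n): cv2.imwrite("pics/"+n,cv2.cvtColor(c["pixels"],cv2.COLOR_RGB2BGR))
def pix(w,c):
    q=np.array(c["rotation"]).T@(np.array(w)-np.array(c["origin"])); q=np.array([q[0],-q[1],-q[2]]); u=np.array(c["mtx"])@q; return u[:2]/u[2]
def ray(uv,c,z):
    d=np.linalg.inv(np.array(c["mtx"]))@np.array([uv[0],uv[1],1.]); d=np.array(c["rotation"])@np.array([d[0],-d[1],-d[2]]); o=np.array(c["origin"]); return o+d*(z-o[2])/d[2]
E
python3 - <<'E'
from h import *
s=arm.get_state(); print(s["tcp_pos"],s["tcp_rot"],s["contact_force"])
ims=[]
for n in("scene","top"):
    c=cams.capture(n); ims.append(c["pixels"])
    save(c,n+"0.png")
    for t in("cooker","handle_grip","release_top","lid_front","bowl_center","cup_center","paddle_center"):
        for r in cams.recognise(t,c)[:2]: print(n,t,round(r["confidence"],2),world(r["xyz"],c).round(3))
    if n=="top":
        for t in("handle_grip","release_top"):
            for r in cams.regions_of(t,c)[:1]:
                m=r["region"].astype(np.uint8); (cx,cy),wh,a=cv2.minAreaRect(cv2.findNonZero(m)); 
                b=cv2.boxPoints(((cx,cy),wh,a)); z=.295 if t[0]=="h" else .208
                print(t,r["confidence"],(cx,cy),wh,a,ray((cx,cy),c,z).round(3),[ray(p,c,z).round(3)[:2] for p in b])
E
```

```text
[0.29398916 0.57895577 0.21073755] [ 0.16394118  0.68779689 -0.16517847  0.68758621] [0.70283206 0.47338766 0.31279146]Traceback (most recent call last):
  File "<stdin>", line 8, in <module>
  File "h.py", line 3, in world
    def world(p,c): return np.array(c["origin"])+np.array(c["rotation"])@np.array(p)
                                                 ~~~~~~~~~~~~~~~~~~~~~~~^~~~~~~~~~~~
ValueError: matmul: Input operand 1 has a mismatch in its core dimension 0, with gufunc signature (n?,k),(k,m?)->(n?,m?) (size 3 is different from 4)
```

View pics/scene0.png

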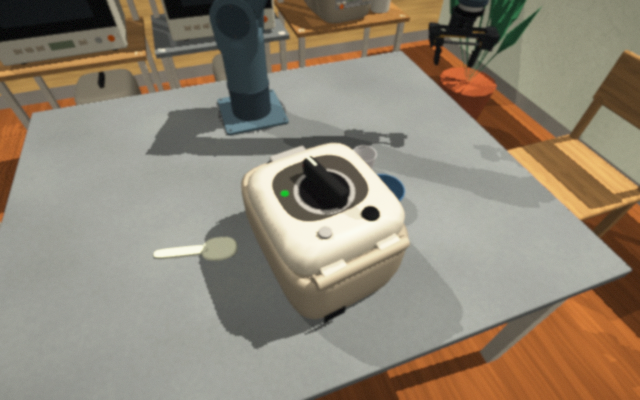

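The scene camera looks from behind the cooker: handle at (325,185), green dot at (284,193), paddle at (200,250), cup and bowl at about (368,155) and (385,187). The camera rotation is a quaternion, so I'll fix the helper.

```bash
cat > h.py <<'E'
import numpy as np, cv2
from scipy.spatial.transform import Rotation as R
from bench import arm, cams
def rot(c): return R.from_quat(c["rotation"]).as_matrix()
def world(p,c): return np.array(c["origin"])+rot(c)@np.array(p)
def save(c,n): cv2.imwrite("pics/"+n,cv2.cvtColor(c["pixels"],cv2.COLOR_RGB2BGR))
def ray(uv,c,z):
    d=np.linalg.inv(np.array(c["mtx"]))@np.array([uv[0],uv[1],1.]); d=rot(c)@np.array([d[0],-d[1],-d[2]]); o=np.array(c["origin"]); return o+d*(z-o[2])/d[2]
E
python3 - <<'E'
from h import *
for n in("scene","top"):
    c=cams.capture(n); print(n,[k for k in c],c["origin"])
    save(c,n+"1.png")
    for t in("cooker","handle_grip","release_top","lid_front","bowl_center","cup_center","paddle_center"):
        for r in cams.recognise(t,c)[:2]: print(n,t,round(r["confidence"],2),world(r["xyz"],c).round(3))
    if n=="top":
        for t in("handle_grip","release_top"):
            for r in cams.regions_of(t,c)[:1]:
                m=r["region"].astype(np.uint8); (cx,cy),wh,a=cv2.minAreaRect(cv2.findNonZero(m)); 
                b=cv2.boxPoints(((cx,cy),wh,a)); z=.295 if t[0]=="h" else .208
                print(t,r["confidence"],(cx,cy),wh,a,ray((cx,cy),c,z).round(3),[ray(p,c,z).round(3)[:2] for p in b])
E
```

```text
scene ['pixels', 'mtx', 'origin', 'rotation', 'shot'] [ 1.11546196 -0.15466325  0.78515985]
scene cooker 0.64 [0.738 0.002 0.24 ]
scene handle_grip 0.69 [0.672 0.021 0.267]
scene lid_front 0.79 [0.707 0.008 0.243]
scene bowl_center 0.85 [0.53  0.293 0.047]
scene bowl_center 0.65 [0.669 0.021 0.267]
scene cup_center 0.5 [0.391 0.265 0.059]
scene paddle_center 0.61 [ 0.543 -0.233  0.006]
top ['pixels', 'mtx', 'origin', 'rotation', 'shot'] [0.42692017 0.02017943 1.24694574]
top cooker 0.77 [0.617 0.026 0.244]
top handle_grip 0.37 [0.49  0.006 0.206]
top release_top 0.92 [0.494 0.002 0.206]
top lid_front 0.93 [0.646 0.029 0.249]
top bowl_center 0.81 [0.55  0.259 0.023]
top cup_center 0.66 [0.409 0.261 0.019]
top paddle_center 0.88 [ 0.538 -0.233  0.001]
handle_grip 0.73 (317.9296875, 171.92042541503906) (42.95318603515625, 41.047584533691406) 34.508522033691406 [0.649 0.029 0.295] [array([0.636, 0.097]), array([0.719, 0.045]), array([ 0.662, -0.039]), array([0.581, 0.013])]
release_top 0.97 (327.37030029296875, 241.8975830078125) (16.941980361938477, 36.279205322265625) 83.2901611328125 [0.493 0.002 0.208] [array([0.507, 0.05 ]), array([ 0.52 , -0.039]), array([ 0.478, -0.045]), array([0.466, 0.044])]
```

View pics/top1.png

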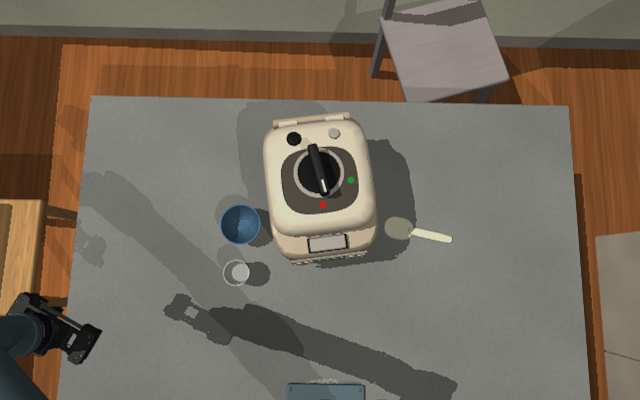

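```bash
python3 - <<'E'
from h import *
s=arm.get_state(); M=R.from_quat(s["tcp_rot"]).as_matrix(); print(M.round(3)); print(s["time"],np.degrees(np.arctan2(M[1,1],M[0,1])))
t=np.array([.662,.027,.40]);print((t-s["tcp_pos"])*1000)
E
```

```text
[[ 0.     0.453  0.892]
 [ 0.     0.892 -0.453]
 [-1.     0.     0.   ]]
1.0 63.08620778743205
[ 367.73315635 -552.57486125  188.3657414 ]
```

Emit:
step_arm:
  commands:
    - [-1, [0, 0, 60], [0, 0, -0.18]]
    - [-1, [0, 0, 60], [0, 0, -0.18]]
    - [-1, [0, 0, 60], [0, 0, -0.18]]
    - [-1, [34, -51, 0], [0, 0, -0.18]]
    - [-1, [34, -51, 0], [0, 0, -0.18]]
    - [-1, [34, -51, 0], [0, 0, -0.18]]
    - [-1, [34, -51, 0], [0, 0, -0.18]]
    - [-1, [34, -51, 0], [0, 0, -0.18]]
    - [-1, [34, -51, 0], [0, 0, -0.18]]
    - [-1, [34, -51, 0], [0, 0, -0.18]]
    - [-1, [34, -51, 0], [0, 0, -0.18]]
    - [-1, [34, -51, 0], [0, 0, -0.18]]

```text
time: 2.5
tcp_pos: [0.6006, 0.1128, 0.3987]
tcp_rot: [0.693, 0.162, -0.685, 0.157]
contact_force: [0.7, -0.1, -0.9]
gripper_width: 0.999
```

Emit:
step_arm:
  commands:
    - [-1, [30, -40, 0], [0, 0, -0.15]]
    - [-1, [28, -40, 0], [0, 0, -0.15]]
    - [-1, [3, -6, 0], [0, 0, 0]]
    - [-1, [0, 0, 0], [0, 0, 0]]

```text
time: 3.0
tcp_pos: [0.664, 0.0192, 0.3985]
tcp_rot: [0.71, 0.049, -0.701, 0.048]
contact_force: [0.1, 0.3, -0.1]
gripper_width: 1.001
```

```bash
python3 - <<'E'
from h import *
s=arm.get_state(); M=R.from_quat(s["tcp_rot"]).as_matrix(); print(s["tcp_pos"],np.degrees(np.arctan2(M[1,1],M[0,1])),M[:,0].round(3),s["qpos"])
c=cams.capture("wrist"); print(c["origin"]); save(c,"w1.png")
np.savez("w1.npz",**c)
for t in("handle_grip","release_top"):
    for r in cams.recognise(t,c)[:1]: print(t,r["confidence"],world(r["xyz"],c))
    for r in cams.regions_of(t,c)[:1]:
        print(r["confidence"],cv2.minAreaRect(cv2.findNonZero(r["region"].astype(np.uint8))))
E
```

```text
[0.66404381 0.01921303 0.39848273] -82.13329153423436 [ 0.013  0.004 -1.   ] [-0.5296815   0.50381516  0.70847341  1.2759508  -0.32651016  1.46226685
 -1.28685794]
[0.74202766 0.02965702 0.57410725]
handle_grip 0.81 [0.66048895 0.02666721 0.25293621]
0.58 ((305.8370666503906, 188.96066284179688), (98.89778900146484, 106.3177719116211), 32.0053825378418)
release_top 0.98 [0.49068242 0.00357932 0.21107737]
0.71 ((312.0, 298.0), (20.0, 66.0), 90.0)
```

View pics/w1.png

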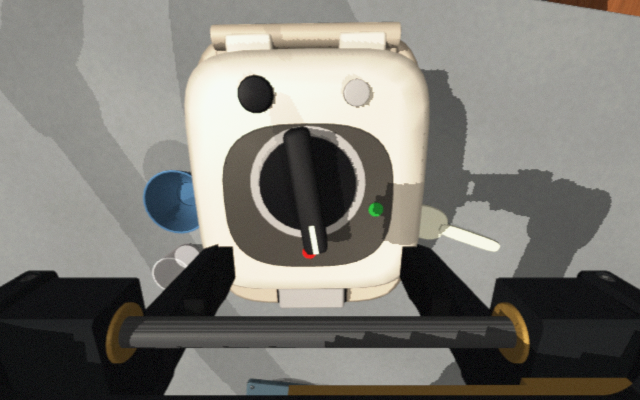

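Wrist view: handle bar from about (297,130) to (316,252) with its white line near the red dot (309,254), release bar at (312,298). I'll project the bar's ends to its top plane.

```bash
python3 - <<'E'
from h import *
c=dict(np.load("w1.npz"))
a=ray((297,130),c,.295);b=ray((316,250),c,.295); print(a,b,(a+b)/2,np.degrees(np.arctan2(*(a-b)[1::-1])),np.linalg.norm(a-b))
for p in((278,298),(345,298),(312,298)): print(ray(p,c,.208))
p=ray((222,50),c,.246); print(ray((205,40),c,.22),ray((402,40),c,.22))
E
```

```text
[0.71732682 0.04463758 0.295     ] [0.60423063 0.01226465 0.295     ] [0.66077872 0.02845111 0.295     ] 15.97337171508336 0.11763824089077704
[0.48199084 0.04865947 0.208     ]
[ 0.49470803 -0.04247281  0.208     ]
[0.48844583 0.00240251 0.208     ]
[0.78757441 0.15301065 0.22      ] [ 0.8152304  -0.04756723  0.22      ]
```

Emit:
step_arm:
  commands:
    - [-1, [-3, 8, -20], [-0.004, 0.013, 0.12]]
    - [-1, [0, 0, -40], [0, 0, 0]]
    - [-1, [0, 0, -40], [0, 0, 0]]
    - [-1, [0, 0, -25], [0, 0, 0]]
    - [-1, [0, 0, 0], [0, 0, 0]]

```text
time: 3.88
tcp_pos: [0.6596, 0.0352, 0.2725]
tcp_rot: [0.702, 0.098, -0.699, 0.095]
contact_force: [0.4, -0.3, 0.9]
gripper_width: 0.996
```

Emit:
step_arm:
  commands:
    - [-1, [1, -7, -9], [0, 0, 0]]
    - [-1, [0, 0, 0], [0, 0, 0]]
    - [0.5, [0, 0, 0], [0, 0, 0]]
    - [1, [0, 0, 0], [0, 0, 0]]
    - [1, [0, 0, 0], [0, 0, 0]]
    - [1, [0, 0, 0], [0, 0, 0]]
    - [1, [0, 0, 0], [0, 0, 0]]
  newtons: 25

```text
time: 4.75
tcp_pos: [0.6629, 0.0281, 0.2676]
tcp_rot: [0.704, 0.098, -0.697, 0.095]
contact_force: [0.2, -1.2, -0.6]
gripper_width: 0.456
```

Emit:
step_arm:
  commands:
    - [1, [0, 0, -4], [0, 0, 0]]
    - [1, [0, 0, 0], [0, 0, 0]]
    - [1, [0, 0, 0], [0, 0, 0]]
    - [1, [0, 0, 0], [0, 0, 0]]

```text
time: 5.25
tcp_pos: [0.6623, 0.0306, 0.2631]
tcp_rot: [0.703, 0.1, -0.697, 0.095]
contact_force: [-0.5, 0.7, 1.2]
gripper_width: 0.266
```

Gripped at about 24 mm. I'll start turning.

Emit:
step_arm:
  commands:
    - [1, [0, 0, 0], [0, 0, 0.12]]
    - [1, [0, 0, 0], [0, 0, 0.12]]
    - [1, [0, 0, 0], [0, 0, 0.12]]
    - [1, [0, 0, 0], [0, 0, 0.12]]
  newtons: 30

```text
time: 5.75
tcp_pos: [0.6613, 0.032, 0.2631]
tcp_rot: [0.657, 0.27, -0.654, 0.261]
contact_force: [-2.3, 2.4, 1.4]
gripper_width: 0.26
```

```bash
cat > st.py <<'E'
from h import *
s=arm.get_state(); M=R.from_quat(s["tcp_rot"]).as_matrix(); print(s["time"],s["tcp_pos"].round(4),"bar yaw",np.degrees(np.arctan2(M[1,1],M[0,1]))+90,M[:,0].round(3),s["contact_force"].round(2),s["wrist_torque"].round(2),s["qpos"].round(2),s["gripper_width"])
E
python3 st.py
```

```text
5.75 [0.6613 0.032  0.2631] bar yaw 44.046193236201766 [ 0.     0.013 -1.   ] [-2.35  2.44  1.39] [ 0.38  0.64 -0.24] [-0.45  0.55  0.52  1.47 -0.3   1.19 -0.69] 0.2600188270655648
```

Emit:
step_arm:
  commands:
    - [1, [0, -1, 0], [-0.01, 0, 0.12]]
    - [1, [0, -1, 0], [0, 0, 0.12]]
    - [1, [0, 0, 0], [0, 0, 0.12]]
    - [1, [0, 0, 0], [0, 0, 0.12]]
    - [1, [0, 0, 0], [0, 0, 0.08]]
    - [1, [0, 0, 0], [0, 0, 0]]

```text
time: 6.5
tcp_pos: [0.6594, 0.0328, 0.2631]
tcp_rot: [-0.553, -0.444, 0.554, -0.436]
contact_force: [-0.8, 1.2, 1.1]
gripper_width: 0.266
```

```bash
python3 st.py
```

```text
6.5 [0.6594 0.0328 0.2631] bar yaw 77.01133240347302 [-0.008  0.007 -1.   ] [-0.76  1.16  1.12] [ 0.3   0.23 -0.01] [-0.37  0.54  0.39  1.46 -0.22  1.19 -0.18] 0.26626094564743547
```

Emit:
step_arm:
  commands:
    - [0, [0, 0, 0], [0, 0, 0]]
    - [-1, [0, 0, 0], [0, 0, 0]]
    - [-1, [0, 0, 0], [0, 0, 0]]
    - [-1, [0, 0, 0], [0, 0, 0]]
    - [-1, [0, 0, 45], [0, 0, 0]]
    - [-1, [0, 0, 50], [0, 0, 0]]
    - [-1, [-30, 0, 40], [0, 0, 0]]
    - [-1, [0, 0, 0], [0, 0, 0]]

```text
time: 7.5
tcp_pos: [0.6284, 0.0305, 0.4008]
tcp_rot: [-0.553, -0.441, 0.556, -0.436]
contact_force: [0.5, 0.3, -0.6]
gripper_width: 1.0
```

```bash
python3 st.py; python3 - <<'E'
from h import *
c=cams.capture("wrist"); save(c,"w2.png"); np.savez("w2.npz",**c)
for t in("handle_grip","release_top","lid_front"):
    for r in cams.recognise(t,c)[:1]: print(t,r["confidence"],world(r["xyz"],c))
E
```

```text
7.5 [0.6284 0.0305 0.4008] bar yaw 76.67730969149227 [-0.008  0.004 -1.   ] [ 0.46  0.29 -0.58] [-0.07  0.08 -0.  ] [-0.4   0.4   0.42  1.34 -0.16  1.44 -0.22] 0.999505469698759
handle_grip 0.8 [0.65721662 0.03408551 0.25346429]
release_top 0.67 [0.49454944 0.00765532 0.20994609]
lid_front 0.97 [0.66148054 0.05620192 0.24827747]
```

View pics/w2.png

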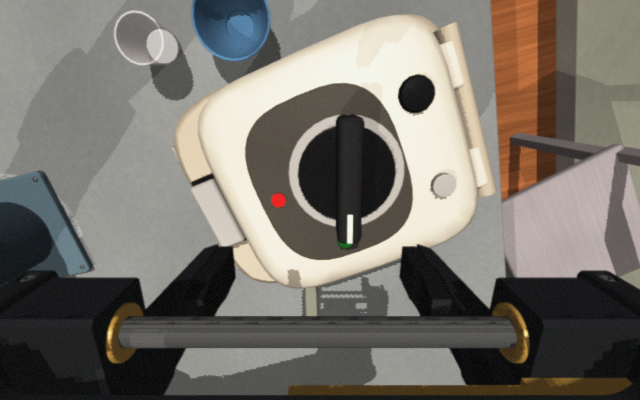

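The bar's white line now lies on the green dot (345,243), so the handle is unlocked. Next I shut the fingers, align the jaw with the release bar and tilt the tool so its body leans away from the lid.

Emit:
step_arm:
  commands:
    - [1, [-25, -4, 0], [0, 0, -0.18]]
    - [1, [-25, -4, 0], [0, 0, -0.18]]
    - [1, [-25, -4, 0], [0, 0, -0.18]]
    - [1, [-25, -4, 0], [0, 0, -0.18]]
    - [1, [-25, -4, 0], [0, 0, -0.18]]
    - [1, [-20, -4, 0], [0, 0, -0.18]]
    - [1, [0, 0, -20], [0, 0, -0.12]]
    - [1, [0, 0, -20], [0.02, -0.15, 0]]
    - [1, [0, 0, -20], [0.02, -0.15, 0]]
    - [1, [0, 0, -20], [0.01, -0.1, 0]]
    - [1, [0, 0, 0], [0, 0, 0]]

```text
time: 9.07
tcp_pos: [0.4741, 0.0073, 0.2962]
tcp_rot: [0.828, 0.053, -0.558, 0.019]
contact_force: [-0.4, 0.1, 0.2]
gripper_width: 0.004
```

```bash
python3 st.py; python3 - <<'E'
from h import *
c=cams.capture("wrist"); save(c,"w3.png")
for t in("release_top",):
    for r in cams.recognise(t,c)[:1]: print(t,r["confidence"],world(r["xyz"],c))
E
```

```text
9.075 [0.4741 0.0073 0.2962] bar yaw 6.300446175173775 [ 0.372  0.067 -0.926] [-0.37  0.09  0.2 ] [-0.06  0.52  0.  ] [-0.66 -0.14  0.53  2.22  0.08  0.66 -1.64] 0.0039237704160780505
release_top 0.56 [0.49189602 0.00145305 0.2086659 ]
```

View pics/w3.png

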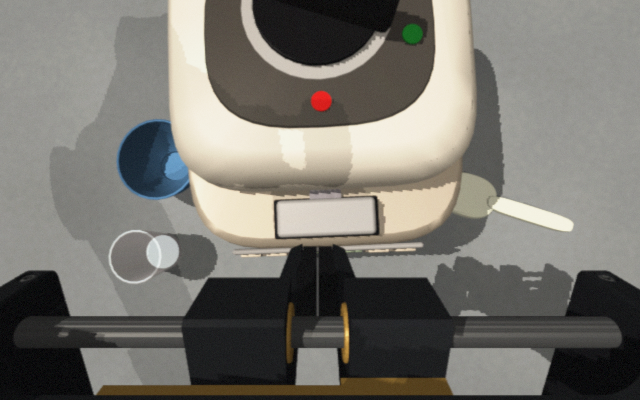

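Release bar is clear at (327,217), measured at about (0.491, 0.003). The fingers sit just in front of it.

Emit:
step_arm:
  commands:
    - [1, [13, -4, -25], [0, 0, 0]]
    - [1, [0, 0, -25], [0, 0, 0]]
    - [1, [0, 0, -18], [0, 0, 0]]
    - [1, [0, 0, 0], [0, 0, 0]]

```text
time: 9.68
tcp_pos: [0.5012, 0.0041, 0.2362]
tcp_rot: [0.831, 0.052, -0.554, 0.021]
contact_force: [-0.0, -0.6, -0.0]
gripper_width: 0.005
```

Emit:
step_arm:
  commands:
    - [1, [-11, -1, -8], [0, 0, 0]]
    - [1, [0, 0, -6], [0, 0, 0]]
    - [1, [0, 0, 0], [0, 0, 0]]

```text
time: 10.05
tcp_pos: [0.4922, 0.0034, 0.224]
tcp_rot: [0.832, 0.053, -0.552, 0.021]
contact_force: [-0.8, -0.3, 0.2]
gripper_width: 0.004
```

Emit:
step_arm:
  commands:
    - [1, [-2, 0, -8], [0, 0, 0]]
    - [1, [0, 0, -6], [0, 0, 0]]
    - [1, [0, 0, -4], [0, 0, 0]]
    - [1, [0, 0, -4], [0, 0, 0]]
    - [1, [0, 0, -3], [0, 0, 0]]

```text
time: 10.68
tcp_pos: [0.4906, 0.0035, 0.1979]
tcp_rot: [0.832, 0.053, -0.552, 0.021]
contact_force: [-0.1, -0.5, 1.0]
gripper_width: 0.004
```

```bash
python3 st.py; python3 - <<'E'
from h import *
c=cams.capture("wrist"); d=cams.capture("scene")
im=np.hstack([c["pixels"][80:380,120:520],d["pixels"][80:380,180:480]])
cv2.imwrite("pics/w4.png",cv2.cvtColor(im,cv2.COLOR_RGB2BGR))
E
```

```text
10.675 [0.4906 0.0035 0.1979] bar yaw 6.367691592720732 [ 0.385  0.065 -0.92 ] [-0.12 -0.48  0.98] [-0.02  0.47  0.01] [-0.64  0.09  0.61  2.32 -0.28  0.36 -1.27] 0.0035451103583566176
```

View pics/w4.png

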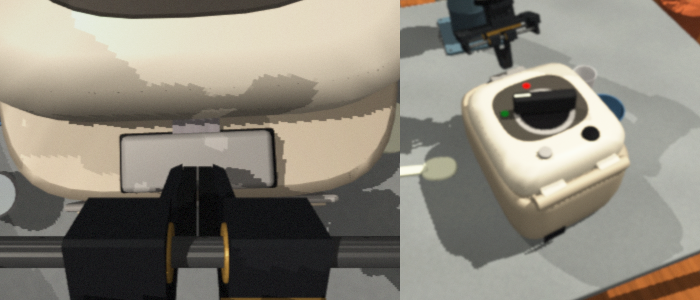

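Emit:
step_arm:
  commands:
    - [1, [4, 0, -3], [0, 0, 0]]
    - [1, [0, 0, -3], [0, 0, 0]]
    - [1, [0, 0, -3], [0, 0, 0]]

```text
time: 11.15
tcp_pos: [0.4952, 0.0036, 0.1887]
tcp_rot: [0.832, 0.053, -0.552, 0.021]
contact_force: [-0.1, 1.0, 0.2]
gripper_width: 0.004
```

```bash
python3 st.py
```

```text
11.15 [0.4952 0.0036 0.1887] bar yaw 6.374064844412516 [ 0.386  0.065 -0.92 ] [-0.06  0.97  0.22] [-0.12  0.53  0.  ] [-0.61  0.12  0.58  2.32 -0.35  0.34 -1.2 ] 0.0043557256387587
```

```bash
python3 - <<'E'
from h import *
s=arm.get_state()
for n in("wrist","scene","top"):
    c=cams.capture(n)
    q=rot(c).T@(s["tcp_pos"]-np.array(c["origin"])); u=np.array(c["mtx"])@[q[0],-q[1],-q[2]]; u=u[:2]/u[2]; print(n,u,c["origin"])
    for r in cams.recognise("release_top",c)[:1]: print(r["confidence"],world(r["xyz"],c))
    im=c["pixels"].copy(); x,y=u.round().astype(int)
    k={"wrist":(150,100,1),"scene":(90,60,2),"top":(60,40,3)}[n]
    y0,x0=max(0,y-k[1]),max(0,x-k[0]); im=im[y0:y+k[1],x0:x+k[0]]; print(n,"crop",x0,y0)
    if n=="wrist": cv2.circle(im,(x-x0,y-y0),3,(255,0,0),1)
    im=cv2.resize(im,(390,260),interpolation=cv2.INTER_CUBIC); 
    o=im if n=="wrist" else np.hstack([o,im]) if n=="scene" else o
cv2.imwrite("pics/w5.png",cv2.cvtColor(o,cv2.COLOR_RGB2BGR))
E
```

```text
wrist [317.11705469 238.02069259] [ 5.02476260e-01 -1.30951574e-04  3.81510408e-01]
0.85 [0.49718673 0.0048519  0.21295299]
wrist crop 167 138
scene [289.50443174 161.47096991] [ 1.11546196 -0.15466325  0.78515985]
scene crop 200 101
top [326.77369858 241.33623343] [0.42692017 0.02017943 1.24694574]
0.68 [0.5020789  0.00251603 0.20278062]
top crop 267 201
```

View pics/w5.png

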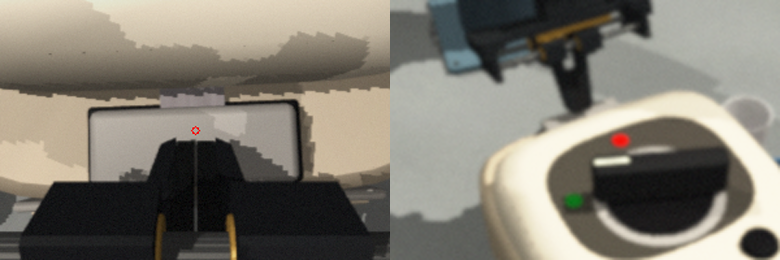

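Emit:
step_arm:
  commands:
    - [1, [0, 0, -3], [0, 0, 0]]
    - [1, [0, 0, -3], [0, 0, 0]]
    - [1, [0, 0, 0], [0, 0, 0]]

```text
time: 11.82
tcp_pos: [0.4952, 0.0036, 0.1829]
tcp_rot: [0.832, 0.053, -0.551, 0.021]
contact_force: [-1.3, 0.6, 1.1]
gripper_width: 0.006
```

```bash
python3 st.py
```

```text
11.825 [0.4952 0.0036 0.1829] bar yaw 6.374935345669314 [ 0.387  0.065 -0.92 ] [-1.29  0.62  1.08] [0.01 0.57 0.01] [-0.59  0.13  0.57  2.33 -0.39  0.32 -1.16] 0.005906530869335198
```

```bash
python3 - <<'E'
from h import *
s=arm.get_state();c=cams.capture("wrist");d=cams.capture("top")
M=R.from_quat(s["tcp_rot"]).as_matrix()
def P(w,c):
    q=rot(c).T@(w-np.array(c["origin"])); u=np.array(c["mtx"])@[q[0],-q[1],-q[2]]; return u[:2]/u[2]
print(c["mtx"], (M.T@(np.array(c["origin"])-s["tcp_pos"])).round(4))
im=cv2.resize(c["pixels"][150:300,220:420],(800,600),interpolation=cv2.INTER_CUBIC)[:,:]
im=cv2.resize(im,(520,390))
for k,col in((0,(255,0,0)),(-.02,(0,255,0)),(-.04,(0,0,255))):
    u=(P(s["tcp_pos"]+M[:,0]*k,c)-[220,150])*2.6; cv2.circle(im,tuple(int(v) for v in u),4,col,1)
t=P(np.array([.491,.003,.208]),d).astype(int); e=d["pixels"][t[1]-35:t[1]+35,t[0]-25:t[0]+25]
e=cv2.resize(e,(279,390),interpolation=cv2.INTER_CUBIC); 
u=(P(s["tcp_pos"],d)-[t[0]-25,t[1]-35])*5.58; cv2.circle(e,tuple(int(v) for v in u),4,(255,0,0),1)
cv2.imwrite("pics/w6.png",cv2.cvtColor(np.hstack([im,e]),cv2.COLOR_RGB2BGR))
E
```

```text
[[310.2382394    0.         317.12249391]
 [  0.         310.2382394  201.63666753]
 [  0.           0.           1.        ]] [-0.1748  0.     -0.0816]
```

View pics/w6.png

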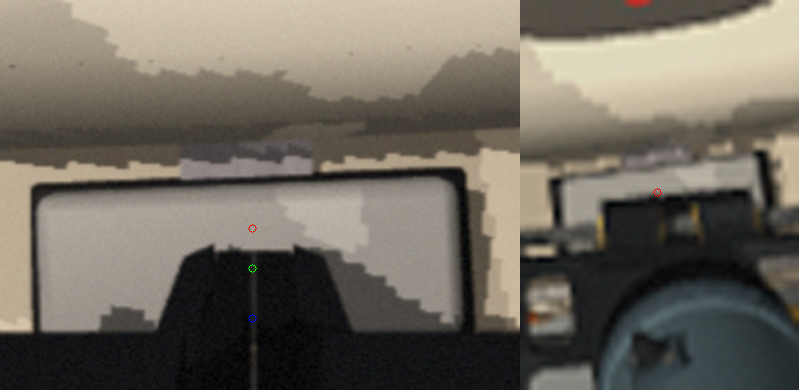

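```bash
python3 - <<'E'
from h import *
c=cams.capture("wrist"); g=c["pixels"].mean(2)
for row in(232,236,240):
    r=g[row,220:420]; d=np.diff(r); print(row,[ (220+i,int(d[i])) for i in np.argsort(-abs(d))[:8]])
for w in((236,397),):
    for z in(.215,.208,.201,.195): 
        a=ray((236,236),c,z);b=ray((396,236),c,z); print(z,a.round(4),b.round(4),np.linalg.norm(a-b).round(4), "tip",ray((317,247),c,z).round(4))
for r in cams.recognise("release_top",c)[:1]: print(r["confidence"],r["xyz"],world(r["xyz"],c))
for n in("cooker","lid_front"):
  for r in cams.recognise(n,c)[:1]: print(n,r["confidence"],world(r["xyz"],c))
print(c["origin"],arm.get_state()["contact_force"])
E
```

```text
232 [(np.int64(231), -75), (np.int64(233), 55), (np.int64(234), 37), (np.int64(405), 37), (np.int64(230), -34), (np.int64(404), 33), (np.int64(399), 30), (np.int64(395), -27)]
236 [(np.int64(231), -80), (np.int64(233), 51), (np.int64(405), 41), (np.int64(234), 36), (np.int64(230), -30), (np.int64(400), 29), (np.int64(396), -28), (np.int64(399), 28)]
240 [(np.int64(231), -76), (np.int64(233), 56), (np.int64(234), 42), (np.int64(396), -39), (np.int64(230), -33), (np.int64(400), 30), (np.int64(405), 29), (np.int64(406), 27)]
0.215 [0.4928 0.045  0.215 ] [ 0.502 -0.037  0.215] 0.0825 tip [0.4919 0.0026 0.215 ]
0.208 [0.4924 0.0469 0.208 ] [ 0.502  -0.0386  0.208 ] 0.0861 tip [0.4914 0.0027 0.208 ]
0.201 [0.4919 0.0489 0.201 ] [ 0.502  -0.0402  0.201 ] 0.0897 tip [0.491  0.0028 0.201 ]
0.195 [0.4916 0.0506 0.195 ] [ 0.5019 -0.0416  0.195 ] 0.0928 tip [0.4906 0.0029 0.195 ]
0.89 [-0.0023, -0.0176, -0.1678] [0.49795747 0.00569684 0.20724141]
cooker 0.56 [0.54675514 0.0126645  0.24505409]
lid_front 0.58 [0.55764039 0.01557712 0.24992524]
[ 5.02421121e-01 -1.61762751e-04  3.75816741e-01] [-0.94402276 -0.67817959  1.71926868]
```

Emit:
step_arm:
  commands:
    - [1, [0, 0, -3], [0, 0, 0]]
    - [1, [0, 0, -3], [0, 0, 0]]
    - [1, [0, 0, -3], [0, 0, 0]]

```text
time: 12.5
tcp_pos: [0.4956, 0.0037, 0.1754]
tcp_rot: [0.833, 0.054, -0.551, 0.02]
contact_force: [-41.4, -5.3, 76.2]
gripper_width: 0.006
```

```bash
python3 st.py; python3 - <<'E'
from h import *
c=cams.capture("wrist"); save(c,"w7.png"); c2=cams.capture("scene"); np.savez("s7.npz",p=c2["pixels"])
a=cv2.imread("pics/scene1.png")[...,::-1].astype(int); d=abs(c2["pixels"].astype(int)-a).sum(2)
print("lid area change",(d[150:290,240:410]>60).sum())
for n in("release_top","lid_front"):
  for r in cams.recognise(n,c)[:1]: print(n,r["confidence"],world(r["xyz"],c))
E
```

```text
12.5 [0.4956 0.0037 0.1754] bar yaw 6.359624259983079 [ 0.388  0.068 -0.919] [-41.44  -5.25  76.23] [0.13 3.   0.15] [-0.56  0.15  0.53  2.33 -0.45  0.3  -1.1 ] 0.005650354416200563
lid area change 5073
release_top 0.88 [0.50186759 0.00741189 0.20172448]
lid_front 0.79 [0.5442143  0.01441332 0.26732833]
```

View pics/w7.png

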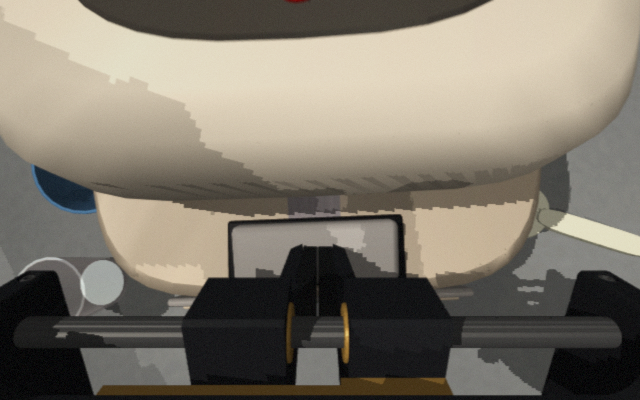

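The bar hit its stop at 86 N, below the 120 N limit, and the lid looks to be rising. I'll back off straight away, up and towards the robot.

Emit:
step_arm:
  commands:
    - [1, [-2, 0, 5], [0, 0, 0]]
    - [1, [-8, -1, 20], [0, 0, 0]]
    - [1, [-10, -1, 20], [0, 0, 0]]
    - [1, [-10, 0, 30], [0, 0, 0]]
    - [1, [-10, 0, 40], [0, 0, 0]]
    - [1, [0, 0, 40], [0, 0, 0]]
    - [1, [0, 0, 0], [0, 0, 0]]
    - [1, [0, 0, 0], [0, 0, 0]]

```text
time: 13.7
tcp_pos: [0.4559, 0.002, 0.3358]
tcp_rot: [0.834, 0.054, -0.548, 0.019]
contact_force: [-0.3, -0.5, -0.4]
gripper_width: 0.002
```

```bash
python3 st.py; python3 - <<'E'
from h import *
c=cams.capture("scene")
for n in("lid_front","handle_grip"):
  for r in cams.recognise(n,c)[:1]: print(n,r["confidence"],world(r["xyz"],c))
E
```

```text
13.7 [0.4559 0.002  0.3358] bar yaw 6.353210204390777 [ 0.393  0.068 -0.917] [-0.25 -0.51 -0.4 ] [-0.1   0.52  0.03] [-0.71 -0.27  0.52  2.2   0.19  0.77 -1.75] 0.0017744518481708554
lid_front 0.86 [0.72053695 0.01067551 0.30173417]
handle_grip 0.97 [0.72199703 0.0339877  0.33062119]
```

Emit:
step_arm:
  commands:
    - [1, [-10, 0, 0], [0, 0, 0]]
    - [1, [0, 0, 0], [0, 0, 0]]
    - [1, [0, 0, 0], [0, 0, 0]]
    - [1, [0, 0, 0], [0, 0, 0]]
    - [1, [0, 0, 0], [0, 0, 0]]
    - [1, [0, 0, 0], [0, 0, 0]]
    - [1, [0, 0, 0], [0, 0, 0]]
    - [1, [0, 0, 0], [0, 0, 0]]
    - [1, [0, 0, 0], [0, 0, 0]]
    - [1, [0, 0, 0], [0, 0, 0]]
    - [1, [0, 0, 0], [0, 0, 0]]
    - [1, [0, 0, 0], [0, 0, 0]]

```text
time: 15.35
tcp_pos: [0.4443, 0.0017, 0.3335]
tcp_rot: [0.833, 0.053, -0.55, 0.02]
contact_force: [0.7, -0.1, 0.1]
gripper_width: 0.01
```

Emit:
step_arm:
  commands:
    - [1, [0, 0, 0], [0, 0, 0]]
    - [1, [0, 0, 0], [0, 0, 0]]
    - [1, [0, 0, 0], [0, 0, 0]]
    - [1, [0, 0, 0], [0, 0, 0]]
    - [1, [0, 0, 0], [0, 0, 0]]
    - [1, [0, 0, 0], [0, 0, 0]]
    - [1, [0, 0, 0], [0, 0, 0]]
    - [1, [0, 0, 0], [0, 0, 0]]
    - [1, [0, 0, 0], [0, 0, 0]]
    - [1, [0, 0, 0], [0, 0, 0]]
    - [1, [0, 0, 0], [0, 0, 0]]
    - [1, [0, 0, 0], [0, 0, 0]]

```text
time: 16.85
tcp_pos: [0.4443, 0.0017, 0.3335]
tcp_rot: [0.833, 0.053, -0.55, 0.02]
contact_force: [0.6, 0.1, 1.1]
gripper_width: 0.004
```

Emit:
step_arm:
  commands:
    - [1, [0, 0, 0], [0, 0, 0]]
    - [1, [0, 0, 0], [0, 0, 0]]
    - [1, [0, 0, 0], [0, 0, 0]]
    - [1, [0, 0, 0], [0, 0, 0]]
    - [1, [0, 0, 0], [0, 0, 0]]
    - [1, [0, 0, 0], [0, 0, 0]]
    - [1, [0, 0, 0], [0, 0, 0]]
    - [1, [0, 0, 0], [0, 0, 0]]
    - [1, [0, 0, 0], [0, 0, 0]]
    - [1, [0, 0, 0], [0, 0, 0]]
    - [1, [0, 0, 0], [0, 0, 0]]
    - [1, [0, 0, 0], [0, 0, 0]]

```text
time: 18.35
tcp_pos: [0.4444, 0.0018, 0.3335]
tcp_rot: [0.833, 0.053, -0.55, 0.02]
contact_force: [0.6, -0.6, 0.7]
gripper_width: 0.004
```

```bash
python3 st.py; python3 - <<'E'
from h import *
c=cams.capture("scene");d=cams.capture("top");w=cams.capture("wrist")
for k,n in((c,"scene"),(d,"top"),(w,"wrist")):
  for t in("lid_front","handle_grip","release_top","bowl_center","cup_center","paddle_center"):
    for r in cams.recognise(t,k)[:1]: print(n,t,round(r["confidence"],2),world(r["xyz"],k).round(3))
o=np.hstack([c["pixels"][60:360,120:480],d["pixels"][80:380,150:550]])
cv2.imwrite("pics/e1.png",cv2.cvtColor(o,cv2.COLOR_RGB2BGR))
E
```

```text
18.35 [0.4444 0.0018 0.3335] bar yaw 6.330683983607415 [ 0.39   0.066 -0.919] [ 0.6  -0.57  0.7 ] [-0.06  0.53  0.  ] [-0.69 -0.29  0.5   2.22  0.21  0.78 -1.77] 0.004076876398335444
scene lid_front 0.8 [0.831 0.018 0.419]
scene handle_grip 0.79 [0.862 0.054 0.372]
scene release_top 0.63 [ 0.493 -0.009  0.211]
scene cup_center 0.26 [0.86  0.055 0.375]
scene paddle_center 0.72 [ 0.545 -0.239  0.003]
top lid_front 0.6 [0.783 0.051 0.461]
top handle_grip 0.86 [0.8   0.038 0.381]
top release_top 0.96 [0.498 0.005 0.209]
top bowl_center 0.9 [0.55  0.256 0.022]
top cup_center 0.9 [0.408 0.26  0.02 ]
top paddle_center 0.69 [ 0.541 -0.23   0.002]
wrist bowl_center 0.66 [0.554 0.266 0.029]
wrist cup_center 0.79 [0.405 0.27  0.052]
wrist paddle_center 0.65 [ 0.537 -0.24   0.002]
```

View pics/e1.png

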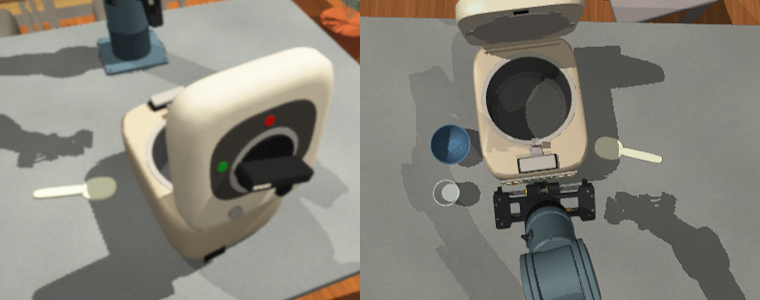

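The lid stands nearly upright with the pot exposed, the handle bar still turned towards the green dot, and the bowl, cup and paddle in place. I'll check that it has stopped moving, then hand in.

Emit:
step_arm:
  commands:
    - [1, [0, 0, 0], [0, 0, 0]]
    - [1, [0, 0, 0], [0, 0, 0]]
    - [1, [0, 0, 0], [0, 0, 0]]
    - [1, [0, 0, 0], [0, 0, 0]]
    - [1, [0, 0, 0], [0, 0, 0]]
    - [1, [0, 0, 0], [0, 0, 0]]
    - [1, [0, 0, 0], [0, 0, 0]]
    - [1, [0, 0, 0], [0, 0, 0]]
    - [1, [0, 0, 0], [0, 0, 0]]
    - [1, [0, 0, 0], [0, 0, 0]]
    - [1, [0, 0, 0], [0, 0, 0]]
    - [1, [0, 0, 0], [0, 0, 0]]

```text
time: 20.9
tcp_pos: [0.4443, 0.0017, 0.3335]
tcp_rot: [0.833, 0.053, -0.55, 0.02]
contact_force: [-0.4, -0.1, -0.3]
gripper_width: 0.006
```

```bash
python3 - <<'E'
from h import *
o=cv2.imread("pics/e1.png")[:,:360,::-1].astype(int)
c=cams.capture("scene"); d=abs(c["pixels"][60:360,120:480].astype(int)-o).sum(2)
n=(d>60).sum(); print("changed px",n)
if n<150: print(arm.finish_job())
E
```

```text
changed px 0
the job is handed in; nothing more can be done
None
```

The rice cooker is open: I turned the lid handle to the green dot, pressed the release bar, and the lid sprang up to nearly upright. The job was handed in at about 21 s, and no verdict was reported.

**Last checks:**
- **Handle:** it was turned to about 1.2 rad by the gripper's measured turn. The wrist picture before the press showed its white line on the green dot, and the last picture still shows it pointing that way.
- **Lid:** nothing changed between two scene pictures about 2.5 s apart, so it had stopped moving. I did not measure its angle; I judged it fully open by eye.
- **Release bar:** it was found at 209–211 mm above the table, which matches its raised height of 208 mm.
- **Bowl, cup and paddle:** in the top camera they were within about 5 mm of where they started.
- **Robot:** it touched nothing at the end; the measured force was below 1 N.

**What disagreed:**
- **Fingertip height:** almost no force showed until the reported fingertip height was about 25 mm below the bar's known top. In the wrist picture the shut fingers also looked about 10 mm short of the reported tip.
- **Press force:** because of that I kept lowering, and the bar hit its stop with about 87 N at the wrist. That is under the 120 N wrist limit, but well above the 6–9 N the bar needs. Only the fingers were meant to touch the bar, so the 40 N limit on the gripper's body should not apply, but I did not confirm that.

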